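# Stack an air cylinder in its nest and hold the piston rod half drawn

## Robot

A 6-joint arm with a two-finger parallel gripper is mounted at the origin on the work surface. World frame = base frame: x ahead of the robot, y to its left, z up, the work surface at z = 0. Lengths are in m, angles in rad, forces in N, time in s.
With the tool pointing down it reaches from about 0.35 to 0.775 m from the base axis. Payload 7.3 kg.
Tool frame: the origin (TCP) lies midway between the tips of the shut fingers; the grasp point (between the pads) lies 19 mm behind it; z points along the fingers, y is the line along which they close (so a half turn about z gives the same grasp; the last joint's range is limited). The gripper opens to 92 mm and grips with 3 to 60 N. Pads are 19 mm wide; open, the fingers measure 130 mm over their backs; the gripper's body (75 mm by 190 mm) begins 47 mm behind the grasp point.
Start: joints at [-1.295, 0.342, 1.524, -0, 1.275, -0.146], TCP at [0.215, -0.479, 0.227] pointing down, gripper open.
Joint ranges: [-2.53, 2.53], [-0.77, 2.02], [0.04, 2.7], [-1, 4.14], [0.28, 2.66], [-3.11, 3.11]. Speed limits (rad/s): [2.57, 2.57, 3.14, 3.14, 3.14, 3.14].

## Interface

Orientations are given as [roll, pitch, yaw] about the fixed x, y, z axes, in that order (R = Rz(yaw) Ry(pitch) Rx(roll)).
In Python, from cell import robot, read_camera, camera_params, nets gives the robot as it stands. The module is installed in compiled form; this text tells all that it offers.
- The arm moves only by the tool step_arm, never from a script. Its argument "steps" is a list of rows, each an object of numbers: "x", "y", "z": the shift along the tool's x, y, z as a fraction of full scale; "rx", "ry", "rz": the turn, a rotation vector about the tool's x, y, z as a fraction of full scale; "claw": the opening, from -1 (shut) to 1 (fully open). In form: [{"x": .., "y": .., "z": .., "rx": .., "ry": .., "rz": .., "claw": ..}, ...]. A call has 1 to 12 rows; each row is the pose to reach, as a shift and turn from the pose commanded when the call began, along the tool's axes at that moment; what a row does not reach only later rows make up. Full scale, the value 1, is 750 mm for a shift and pi/4 rad for a turn. A row lasts 1/12 s, in which the tool goes at most 41.7 mm and 7.16 degrees, less where a joint would pass 70% of its speed; a pose out of reach is approached as far as the arm can. A call with a number of a shift or a turn outside -1 to 1 is refused whole. A call with a gripper value outside its range is refused whole. The fingers move at their own pace and stop on an object; "squeeze" is the grip in N (left out, the last holds). Time passes only in rows, so rows that repeat a pose let the fingers close. It gives the time, the measured TCP pose, the force, the opening and the grip force at its end, in the units of the state.
- robot.observe(): the state, without advancing time (a new reading comes with each control period).
- read_camera(name): name is "side" or "top"; returns (picture, depth): 400x640x3 uint8, blue, green, red; 400x640 float32, m along the optical axis (not along the pixel's ray), 0 where there is no reading.
- camera_params(name): a dict with "fx", "fy", "cx", "cy" (pixels), "R" (3x3) and "t" (3): a world point X has camera coordinates R X + t. Camera axes: x right, y down, z forward; pixel columns grow to the right and rows downward; lengths in m; the calibration is good to about 2 mm. A picture is of the moment at which its call begins. camera_params takes no time and is no camera call.
- robot.hand_in(): hands the job in; it is judged then, once.
Trained networks look in the newest picture that a camera, given by its name, has taken for a name from the list of things; names that differ only in an ending like _2 or _b are one class to them, and where a whole thing is asked for, a point or a joint stands for the part that bears it (a point fixed in the world has none). Each returns a list of dicts, best first, with "conf" (0 to 1); they miss things now and then, are a little off and sometimes report something else, mostly with a low value. They report only what shows in the picture. A call takes as long as a camera call. They do not tell look-alikes from the thing itself.
- nets.masks_of(camera, query): "region" (400x640 bool, what is visible of it) and "box" ([left, top, right, bottom] in pixels, round what is visible of it).
- nets.landmark_of(camera, query): "pixel" ([row, column] in pixels: a listed point, or the origin of a listed thing).
The state is a dict: "time": time; "qpos": joint angles; "qvel": joint speeds; "joint_efforts": joint torques, N m; "tool_pos": TCP position; "tool_rot": TCP orientation; "contact_force": force on the tool from outside, world axes, zero at the start; "torque": the same for the moment, N m; "opening": finger opening in m; "grip_force": force on a finger pad.
Only numpy, scipy, OpenCV 4.12 (cv2) and the standard library are available. Lean on these libraries where they do the work, as an engineer would, in place of code of your own. Each camera call takes 0.05 s, during which the arm holds its last target. There are 200 camera calls.

## Task

Assemble the small air cylinder in the black two-jaw assembly nest: set the barrel (with the piston rod standing in it) upright down to the nest floor, then the wide-bore spacer ring on the barrel, then the narrow-bore cover disc over the rod on top, lowering each part in and letting go only once it is seated, never dropping it in. Then grip the rod end and draw the rod straight up by half its stroke, 25 mm, without jamming it or lifting the stack, and finish holding it there, so that the cover screws can be tightened with the rod centring the cover; leave the grease jar, screwdriver and screw tray where they are.

Things in the scene. Friction and masses are not known exactly. Their poses are not given: they have to be found in the camera images.
- nest: Fixed nest: aluminium base 100 (x) by 80 (y) by 12 mm, its top face is the pocket floor; origin: centre of its underside. Two black curved jaws 9 mm thick at +x and -x of the pocket; open at +y and -y for the fingers (34 mm gaps), which close along the nest's y. Jaws form a vertical 52 mm circle on the nest's z axis up to 83 mm above the floor, then flare out 4 mm up to 94 mm above it.
- pocket_floor (a point): Centre of the nest's pocket floor, 12 mm above the bench; z up.
- barrel: Loose aluminium cylinder barrel, 0.25 kg, 50 mm outside diameter, 70 mm high, standing upright on the bench with the piston rod in it. Bore 33 mm from the top down to a closed bottom 6 mm thick. Origin: centre of the underside, z up along the axis. Round, so its yaw does not matter.
- rod: Loose piston with rod, 0.13 kg, 102 mm long: piston 32 mm diameter by 14 mm, plain 12 mm rod, nose tapered over 4 mm to 8 mm. Origin: centre of the piston's underside, z along the rod. Home, it stands on the barrel's bottom, the rod end 38 mm above the barrel's top (18 mm above a seated cover). Stroke 50 mm, until the piston meets the spacer. Slides lightly if straight; sinks back if let go.
- spacer: Loose steel spacer ring lying flat, 50 mm outside diameter, 10 mm thick, wide bore 27 mm (chamfered below to 31 mm, too small for the piston), 0.085 kg. Origin: centre of the underside, z up.
- cover: Loose aluminium cover disc lying flat, 50 mm outside diameter, 10 mm thick, narrow 14 mm bore (chamfered below to 18 mm) in a bronze bush, four dark screw holes, 0.05 kg. Origin: centre of the underside, z up.
- grease_jar: Bystander: closed jar, 56 mm diameter, 55 mm high, loose. Origin: centre of the underside.
- screwdriver: Bystander: screwdriver 190 mm long lying loose on the bench.
- screw_tray: Bystander: small open grey tray of screws, 80 by 60 by 22 mm, loose. Origin: centre of the underside.
- rod_end (a point): Centre of the rod's upper end face, 102 mm above the rod's origin along its axis.
Mind the look-alikes: they are no part of the job. What is shaped like the barrel but blue or green is not meant. Leave any purple look-alike of the spacer alone.

How it is judged:
On the way, in this order (a step that is already met when the one before it is completed fails the run):
1. the barrel stands seated in the nest with the rod home in it, let go (z of barrel in the frame of nest below 0.0145 m and horizontal distance between barrel and nest below 0.004 m and angle between barrel's own z axis and vertical below 0.05 rad and z of rod in the frame of barrel between 0.003 and 0.01 m and contact force between the fingers and barrel below 0.3 N), for 0.2 s.
2. the spacer lies flat on the barrel in the nest, let go (z of barrel in the frame of nest below 0.0145 m and horizontal distance between spacer and nest below 0.004 m and z of spacer in the frame of barrel between 0.068 and 0.0725 m and angle between the z axis of spacer and the z axis of barrel, either way round below 0.06 rad and contact force between the fingers and spacer below 0.3 N), for 0.2 s.
3. the cover lies flat on the spacer, over the rod, let go, with the rod still home (z of barrel in the frame of nest below 0.0145 m and horizontal distance between cover and nest below 0.004 m and z of cover in the frame of barrel between 0.078 and 0.0825 m and angle between the z axis of cover and the z axis of barrel, either way round below 0.06 rad and contact force between the fingers and cover below 0.3 N and z of rod in the frame of barrel below 0.01 m), for 0.2 s.
At the end, for the whole second after the job is handed in: The fingers hold the rod still, drawn 19 to 31 mm, within 3.4 degrees of the barrel axis, pressing under 12 N on cover and barrel; fingers off the cover; barrel within 2.5 mm of the nest floor, spacer and cover flat on it in that order within 2.5 mm, all centred in the nest within 4 mm (z of rod in the frame of barrel between 0.025 and 0.037 m and angle between the z axis of each of rod, cover and the z axis of barrel, either way round below 0.06 rad and linear speed of rod below 0.01 m/s and contact force between the fingers and rod above 1 N and contact force between rod and cover below 12 N and contact force between rod and barrel below 12 N and contact force between the fingers and cover below 0.3 N and z of barrel in the frame of nest below 0.0145 m and horizontal distance between each of barrel, spacer, cover and nest below 0.004 m and angle between barrel's own z axis and vertical below 0.05 rad and z of spacer in the frame of barrel between 0.068 and 0.0725 m and z of cover in the frame of barrel between 0.078 and 0.0825 m); the arm keeps its last pose, push and grip.
It fails at once if the rod is pulled out against its stop (z of rod in the frame of barrel above 0.052 m and distance between cover and barrel below 0.1 m).
It fails at once if the stack is dragged up with the rod (distance between cover and barrel below 0.084 m and z of barrel in the frame of nest above 0.017 m).
It fails at once if a part is dropped into the nest ((horizontal distance between barrel and nest below 0.03 m and linear speed of barrel above 0.5 m/s and contact force between the fingers and barrel below 0.1 N) or (horizontal distance between spacer and nest below 0.03 m and linear speed of spacer above 0.5 m/s and contact force between the fingers and spacer below 0.1 N) or (horizontal distance between cover and nest below 0.03 m and linear speed of cover above 0.5 m/s and contact force between the fingers and cover below 0.1 N)).
It fails at once if the grease jar, screwdriver or screw tray is disturbed by more than 30 mm (distance of any of grease_jar, screwdriver, screw_tray from where it was at the start of the episode above 0.03 m).
It also fails if it takes over 70 s, if anything falls off the work surface, if the arm or the gripper's body presses on something with over 40 N, if the wrist force passes 120 N, or if a joint passes its speed limit or range.

## Working session

There is one attempt and no reset: what is moved stays moved. The work goes in short steps, Python scripts to look and compute and a tool call to move; the robot and the scene stay as the last step left them, time stands still between calls to the robot, and variables do not carry over. Pictures are saved under pics/ and viewed, at most 10 in all, crops included, and the job is handed in when it is done.

Besides the shell and the picture viewer there is one more tool, called after ">>>" as name(argument=value, ...), one argument or row to a line, values as JSON. step_arm: Moves the arm, as the interface text tells. Its arguments: {"type":"object","properties":{"steps":{"type":"array","items":{"type":"object","properties":{"x":{"type":"number","minimum":-1,"maximum":1},"y":{"type":"number","minimum":-1,"maximum":1},"z":{"type":"number","minimum":-1,"maximum":1},"rx":{"type":"number","minimum":-1,"maximum":1},"ry":{"type":"number","minimum":-1,"maximum":1},"rz":{"type":"number","minimum":-1,"maximum":1},"claw":{"type":"number"}}}},"squeeze":{"type":"number"}},"required":["steps"]}

```bash
mkdir -p pics
cat > h.py <<'E'
import numpy as np, cv2
from cell import robot, read_camera, camera_params, nets
def cloud(cam, depth):
    p=camera_params(cam); v,u=np.mgrid[0:400,0:640]
    X=np.stack([(u-p['cx'])/p['fx']*depth,(v-p['cy'])/p['fy']*depth,depth],-1)
    return (X-np.array(p['t']).ravel())@np.array(p['R'])   # R^T (X-t)
def proj(cam,X):
    p=camera_params(cam); c=np.array(p['R'])@X+np.array(p['t']).ravel()
    return p['fx']*c[0]/c[2]+p['cx'],p['fy']*c[1]/c[2]+p['cy']
E
python3 - <<'E'
from h import *
for c in ['top','side']:
    im,d=read_camera(c); cv2.imwrite(f'pics/{c}0.png',im); np.save(f'{c}0.npy',d)
    P=cloud(c,d); p=camera_params(c); print(c,-np.array(p['R']).T@np.array(p['t']).ravel(),p['fx'])
    for q in ['nest','barrel','rod','spacer','cover','grease_jar','screwdriver','screw_tray']:
        for m in nets.masks_of(c,q)[:4]:
            r=m['region']&(d>0); X=P[r]
            if len(X)<5: continue
            z=np.percentile(X[:,2],97); t=X[X[:,2]>z-.006]
            print(q,round(m['conf'],2),m['box'],'ztop',z.round(4),'top mid',((t.min(0)+t.max(0))/2).round(4)[:2],'ext',np.ptp(t,axis=0).round(3)[:2],im[r].mean(0).round())
s=robot.observe(); print(s['time'],s['tool_pos'],s['tool_rot'],s['opening'])
E
```

```text
top [ 0.40042293 -0.04137047  1.15615991] 455.95162803640034
nest 0.96 [280.8, 207.8, 324.0, 251.7] ztop 0.1054 top mid [0.5316 0.0075] ext [0.071 0.059] [160. 162. 153.]
barrel 0.75 [158.1, 290.9, 190.0, 315.0] ztop 0.0729 top mid [0.3642 0.3171] ext [0.048 0.05 ] [ 57. 120.  32.]
barrel 0.71 [182.7, 213.1, 213.7, 234.0] ztop 0.0731 top mid [0.5541 0.2645] ext [0.049 0.049] [154.  77.  31.]
barrel 0.7 [183.0, 247.4, 208.8, 272.2] ztop 0.0734 top mid [0.4587 0.26  ] ext [0.047 0.048] [172. 175. 165.]
rod 0.68 [187.2, 253.6, 201.6, 266.2] ztop 0.1093 top mid [0.4592 0.2615] ext [0.009 0.009] [146. 148. 142.]
spacer 0.8 [364.9, 196.5, 383.9, 216.1] ztop 0.0144 top mid [ 0.5812 -0.1717] ext [0.047 0.044] [178.  73. 140.]
spacer 0.73 [404.8, 204.4, 424.5, 221.5] ztop 0.0145 top mid [ 0.5685 -0.2779] ext [0.047 0.05 ] [168. 174. 160.]
cover 0.83 [228.8, 190.6, 249.5, 215.0] ztop 0.014 top mid [0.6101 0.1715] ext [0.049 0.049] [189. 203. 195.]
grease_jar 0.64 [388.4, 140.2, 411.7, 162.2] ztop 0.0582 top mid [ 0.7232 -0.2425] ext [0.046 0.046] [151. 154. 155.]
screwdriver 0.84 [457.8, 165.3
[... 773 characters left out ...]
4] ext [0.012 0.012] [81. 83. 76.]
rod 0.36 [234.9, 204.9, 263.7, 229.8] ztop 0.0241 top mid [0.7465 0.0457] ext [0.098 0.083] [76. 76. 77.]
spacer 0.52 [343.5, 187.2, 358.6, 197.4] ztop 0.0133 top mid [ 0.5689 -0.2748] ext [0.046 0.049] [103. 105. 102.]
spacer 0.25 [290.4, 202.2, 334.2, 250.0] ztop 0.1041 top mid [0.5315 0.0127] ext [0.071 0.055] [69. 71. 64.]
screwdriver 0.47 [340.0, 167.7, 385.6, 181.9] ztop 0.0283 top mid [ 0.549  -0.3918] ext [0.093 0.024] [43. 46. 37.]
screw_tray 0.82 [234.4, 204.8, 266.9, 231.9] ztop 0.0241 top mid [0.7457 0.0451] ext [0.096 0.084] [76. 76. 77.]
0.9 [ 0.214973   -0.47899522  0.22676755] [3.14144573e+00 1.65555336e-05 4.21836894e-01] 0.0921297059485457
```

```bash
ls
```

```text
h.py
pics
side0.npy
top0.npy
```

Run:
```python
from h import *
a=cv2.imread('pics/top0.png'); b=cv2.imread('pics/side0.png')
A=cv2.resize(a[120:330,140:480],(800,494),interpolation=cv2.INTER_CUBIC); cv2.imwrite('pics/c1.png',A)
n=cv2.resize(a[195:265,265:345],(400,350),interpolation=cv2.INTER_CUBIC); s=cv2.resize(b[190:260,275:355],(400,350),interpolation=cv2.INTER_CUBIC)
cv2.imwrite('pics/c2.png',np.hstack([n,s]))
for c in ['top','side']:
    d=np.load(c+'0.npy'); P=cloud(c,d).reshape(-1,3)
    near=np.hypot(P[:,0]-.532,P[:,1]-.01)<.075
    J=P[near&(P[:,2]>.095)&(P[:,2]<.115)]; B=P[near&(P[:,2]>.006)&(P[:,2]<.018)]
    for nm,Q in (('jaw',J),('base',B)):
        r=cv2.minAreaRect(Q[:,:2].astype(np.float32)*1000); print(c,nm,len(Q),r,Q[:,2].mean())
    # bench height
    print('bench',[np.median(P[(np.hypot(P[:,0]-x,P[:,1]-y)<.02),2]).round(4) for x,y in [(.45,.1),(.45,-.15),(.62,-.08),(.4,.2)]])
    # circle fit through jaw top
    if len(J)>20:
        np.save(c+'J.npy',J)
```

```text
top jaw 161 ((532.3231811523438, 8.602836608886719), (43.61890411376953, 71.41490173339844), 69.60322570800781) 0.10341261073968085
top base 977 ((532.40478515625, 3.7945404052734375), (121.05138397216797, 122.475830078125), 12.201112747192383) 0.01219270726597991
bench [np.float64(0.0002), np.float64(-0.0001), np.float64(-0.0002), np.float64(0.0003)]
side jaw 119 ((533.67919921875, 13.110475540161133), (46.188377380371094, 71.69606018066406), 68.40147399902344) 0.10221199847393214
side base 409 ((532.695068359375, 17.574562072753906), (98.32306671142578, 103.39441680908203), 66.46942901611328) 0.012269135296295072
bench [np.float64(0.001), np.float64(0.0011), np.float64(0.0014), np.float64(0.0004)]
```

View pics/c1.png

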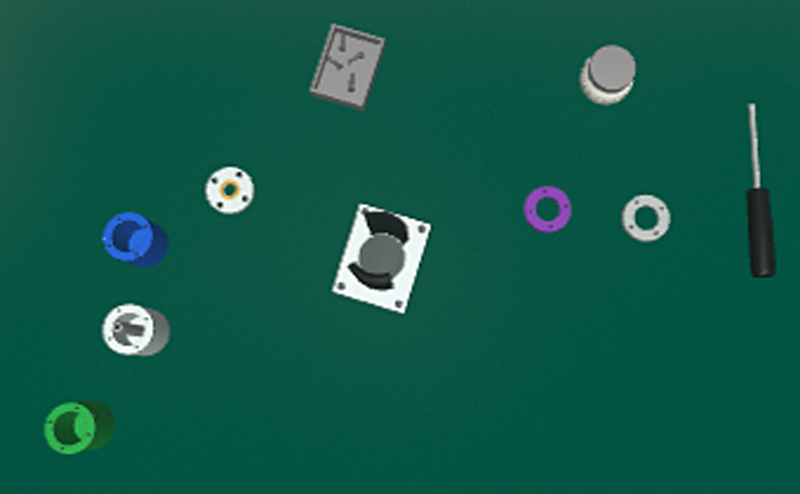

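View pics/c2.png

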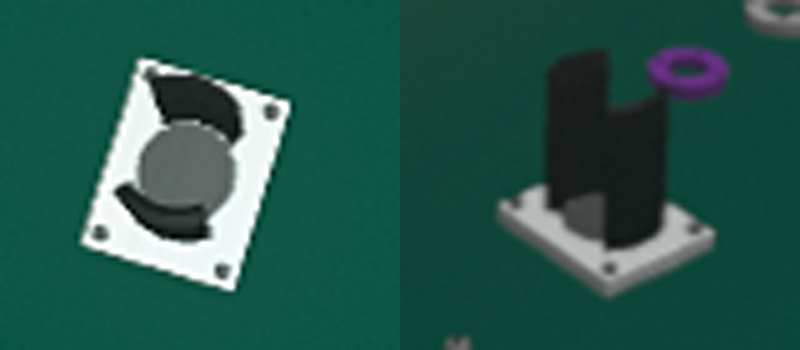

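```bash
cat >> h.py <<'E'
def toplane(cam,uv,z):
    p=camera_params(cam); R=np.array(p['R']); C=-R.T@np.array(p['t']).ravel()
    uv=np.atleast_2d(uv).astype(float)
    r=np.c_[(uv[:,0]-p['cx'])/p['fx'],(uv[:,1]-p['cy'])/p['fy'],np.ones(len(uv))]@R
    return (C+r*((z-C[2])/r[:,2])[:,None])[:,:2]
def upmask(im,cam,xy,z,half=.06,n=600):
    "orthophoto of plane z, 0.2 mm/px, row~x, col~y"
    s=2*half/n; g=np.arange(n)*s-half
    Y,X=np.meshgrid(g+xy[1],g+xy[0]); p=camera_params(cam)
    Q=np.stack([X,Y,np.full_like(X,z)],-1)@np.array(p['R']).T+np.array(p['t']).ravel()
    u=p['fx']*Q[...,0]/Q[...,2]+p['cx']; v=p['fy']*Q[...,1]/Q[...,2]+p['cy']
    return cv2.remap(im,u.astype(np.float32),v.astype(np.float32),cv2.INTER_CUBIC)
E
python3 - <<'E'
from h import *
rows=[]
for c in ['top','side']:
    im=cv2.imread(f'pics/{c}0.png')
    row=[]
    for nm,xy,z in [('nest',(.532,.01),.012),('nestjaw',(.532,.01),.106),('barrel',(.459,.262),.070),('rod',(.459,.262),.108),('spacer',(.5688,-.276),.010),('cover',(.610,.1715),.010)]:
        o=upmask(im,c,xy,z); g=cv2.cvtColor(o,cv2.COLOR_BGR2GRAY)
        row.append(cv2.resize(o,(260,260)))
        if nm=='nest':
            m=((g>(110 if c=='top' else 60))).astype(np.uint8)
        elif nm in('spacer','cover'):
            hsv=cv2.cvtColor(o,cv2.COLOR_BGR2HSV); m=((hsv[...,1]<110)&(g>60)).astype(np.uint8)
        else: continue
        ct=max(cv2.findContours(m,cv2.RETR_EXTERNAL,cv2.CHAIN_APPROX_NONE)[0],key=cv2.contourArea)
        ct=cv2.convexHull(ct); r=cv2.minAreaRect(ct); s=.0002
        print(c,nm,'ctr',(xy[0]-.06+r[0][1]*s).__round__(4),(xy[1]-.06+r[0][0]*s).__round__(4),np.array(r[1])*s,r[2])
    rows.append(np.vstack([np.hstack(row[:3]),np.hstack(row[3:])]))
cv2.imwrite('pics/o_top.png',rows[0]);cv2.imwrite('pics/o_side.png',rows[1])
E
```

```text
top nest ctr 0.532 0.0089 [0.08278843 0.10195183] 18.434946060180664
top spacer ctr 0.5677 -0.2771 [0.05141243 0.05339144] 52.65065002441406
top cover ctr 0.6099 0.1723 [0.05412421 0.05191729] 33.11134338378906
side nest ctr 0.5289 0.0149 [0.09739814 0.12098873] 18.434947967529297
side spacer ctr 0.5653 -0.2718 [0.0549403  0.07422209] 61.38954162597656
side cover ctr 0.6066 0.1671 [0.04584454 0.06453361] 3.563267707824707
```

View pics/o_top.png

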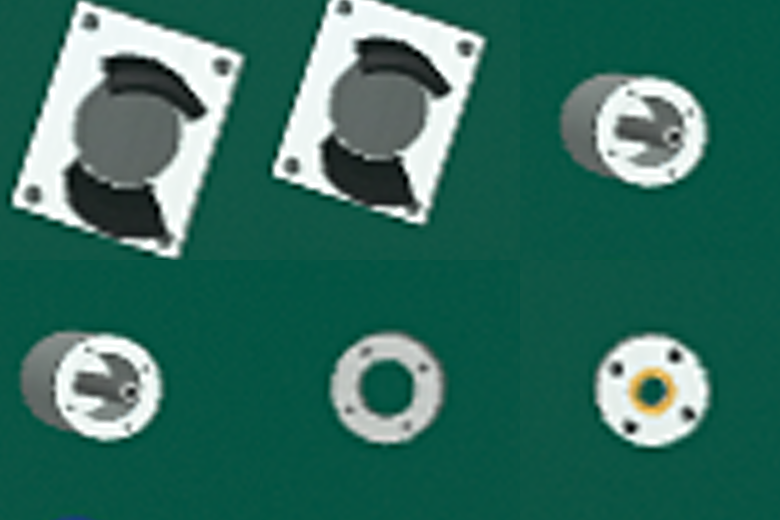

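View pics/o_side.png

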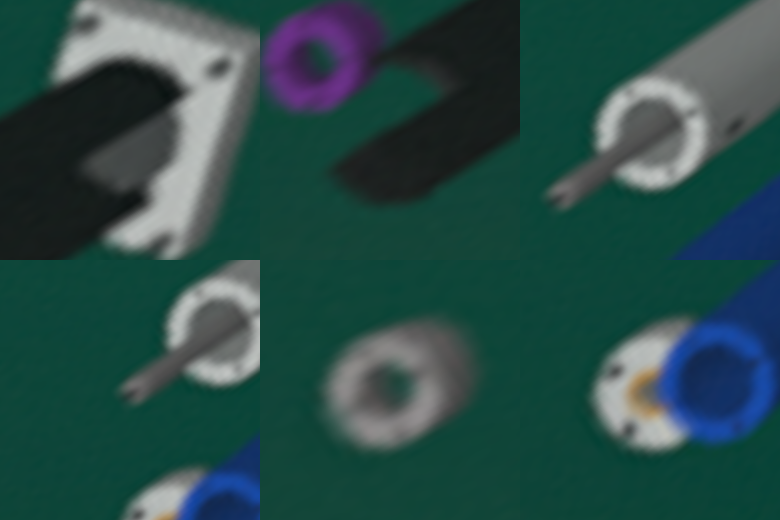

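```bash
cat >> h.py <<'E'
from scipy.spatial.transform import Rotation as Ro
def rel(*targets):
    "targets (x,y,z[,yaw]); prints tool-axis fractions from the present pose"
    s=robot.observe(); R=Ro.from_euler('xyz',s['tool_rot']); p=np.array(s['tool_pos'])
    print('t',round(s['time'],2),p.round(4),np.array(s['tool_rot']).round(4),'open',round(s['opening'],4),'F',np.array(s['contact_force']).round(1),'g',round(s['grip_force'],1))
    for t in targets:
        d=R.inv().apply(np.array(t[:3])-p)/.75
        rv=(R.inv()*Ro.from_euler('xyz',[np.pi,0,t[3] if len(t)>3 else -.325])).as_rotvec()/(np.pi/4)
        print(t,'xyz',d.round(4),'r',rv.round(4))
E
python3 -c "
from h import *
rel((.45,-.1,.2),(.46,.2628,.18),(.46,.2628,.047))"
```

```text
t 0.9 [ 0.215  -0.479   0.2268] [3.1414 0.     0.4218] open 0.0921 F [ 0.4 -0.1  0.1] g 0.0
(0.45, -0.1, 0.2) xyz [ 0.4928 -0.3327  0.0356] r [ 2.000e-04 -0.000e+00  9.509e-01]
(0.46, 0.2628, 0.18) xyz [ 0.703  -0.7686  0.0622] r [ 2.000e-04 -0.000e+00  9.509e-01]
(0.46, 0.2628, 0.047) xyz [ 0.703  -0.7686  0.2396] r [ 2.000e-04 -0.000e+00  9.509e-01]
```

>>> step_arm(
  steps=[
    {"x":0.4928,"y":-0.3327,"z":0.0356,"rz":0.951,"claw":1},
    {"x":0.4928,"y":-0.3327,"z":0.0356,"rz":0.951,"claw":1},
    {"x":0.4928,"y":-0.3327,"z":0.0356,"rz":0.951,"claw":1},
    {"x":0.4928,"y":-0.3327,"z":0.0356,"rz":0.951,"claw":1},
    {"x":0.4928,"y":-0.3327,"z":0.0356,"rz":0.951,"claw":1},
    {"x":0.4928,"y":-0.3327,"z":0.0356,"rz":0.951,"claw":1},
    {"x":0.4928,"y":-0.3327,"z":0.0356,"rz":0.951,"claw":1},
    {"x":0.4928,"y":-0.3327,"z":0.0356,"rz":0.951,"claw":1},
    {"x":0.4928,"y":-0.3327,"z":0.0356,"rz":0.951,"claw":1},
    {"x":0.4928,"y":-0.3327,"z":0.0356,"rz":0.951,"claw":1},
    {"x":0.4928,"y":-0.3327,"z":0.0356,"rz":0.951,"claw":1},
    {"x":0.4928,"y":-0.3327,"z":0.0356,"rz":0.951,"claw":1},
  ],
)

```text
$.steps[0]: bad value
```

```bash
python3 -c "
from h import *
rel((.46,.2628,.18),(.46,.2628,.047))"
```

```text
t 0.9 [ 0.215  -0.479   0.2268] [3.1414 0.     0.4218] open 0.0921 F [ 0.4 -0.1  0.1] g 0.0
(0.46, 0.2628, 0.18) xyz [ 0.703  -0.7686  0.0622] r [ 2.000e-04 -0.000e+00  9.509e-01]
(0.46, 0.2628, 0.047) xyz [ 0.703  -0.7686  0.2396] r [ 2.000e-04 -0.000e+00  9.509e-01]
```

>>> step_arm(
  squeeze=20,
  steps=[
    {"x":0.493,"y":-0.333,"z":0.036,"rx":0,"ry":0,"rz":0.95,"claw":1},
    {"x":0.493,"y":-0.333,"z":0.036,"rx":0,"ry":0,"rz":0.95,"claw":1},
    {"x":0.493,"y":-0.333,"z":0.036,"rx":0,"ry":0,"rz":0.95,"claw":1},
    {"x":0.493,"y":-0.333,"z":0.036,"rx":0,"ry":0,"rz":0.95,"claw":1},
    {"x":0.493,"y":-0.333,"z":0.036,"rx":0,"ry":0,"rz":0.95,"claw":1},
    {"x":0.493,"y":-0.333,"z":0.036,"rx":0,"ry":0,"rz":0.95,"claw":1},
    {"x":0.493,"y":-0.333,"z":0.036,"rx":0,"ry":0,"rz":0.95,"claw":1},
    {"x":0.493,"y":-0.333,"z":0.036,"rx":0,"ry":0,"rz":0.95,"claw":1},
    {"x":0.493,"y":-0.333,"z":0.036,"rx":0,"ry":0,"rz":0.95,"claw":1},
    {"x":0.493,"y":-0.333,"z":0.036,"rx":0,"ry":0,"rz":0.95,"claw":1},
    {"x":0.493,"y":-0.333,"z":0.036,"rx":0,"ry":0,"rz":0.95,"claw":1},
    {"x":0.493,"y":-0.333,"z":0.036,"rx":0,"ry":0,"rz":0.95,"claw":1},
  ],
)

```text
time: 1.9
tool_pos: [0.4519, -0.0953, 0.1996]
tool_rot: [-3.14, -0.0, -0.32]
contact_force: [-1.1, 0.7, 0.2]
opening: 0.0918
grip_force: 0.0
```

```bash
python3 -c "
from h import *
rel((.46,.2628,.18),(.46,.2628,.047))"
```

```text
t 1.9 [ 0.4519 -0.0953  0.1996] [-3.1399e+00 -5.0000e-04 -3.2030e-01] open 0.0918 F [-1.1  0.7  0.2] g 0.0
(0.46, 0.2628, 0.18) xyz [-0.1401 -0.4565  0.0268] r [-0.0022 -0.0006  0.006 ]
(0.46, 0.2628, 0.047) xyz [-0.1402 -0.4562  0.2042] r [-0.0022 -0.0006  0.006 ]
```

>>> step_arm(
  steps=[
    {"x":-0.142,"y":-0.462,"z":0.027,"rx":0,"ry":0,"rz":0,"claw":1},
    {"x":-0.142,"y":-0.462,"z":0.027,"rx":0,"ry":0,"rz":0,"claw":1},
    {"x":-0.142,"y":-0.462,"z":0.027,"rx":0,"ry":0,"rz":0,"claw":1},
    {"x":-0.142,"y":-0.462,"z":0.027,"rx":0,"ry":0,"rz":0,"claw":1},
    {"x":-0.142,"y":-0.462,"z":0.027,"rx":0,"ry":0,"rz":0,"claw":1},
    {"x":-0.142,"y":-0.462,"z":0.027,"rx":0,"ry":0,"rz":0,"claw":1},
    {"x":-0.142,"y":-0.462,"z":0.027,"rx":0,"ry":0,"rz":0,"claw":1},
    {"x":-0.142,"y":-0.462,"z":0.027,"rx":0,"ry":0,"rz":0,"claw":1},
    {"x":-0.142,"y":-0.462,"z":0.027,"rx":0,"ry":0,"rz":0,"claw":1},
    {"x":-0.142,"y":-0.462,"z":0.027,"rx":0,"ry":0,"rz":0,"claw":1},
    {"x":-0.142,"y":-0.462,"z":0.027,"rx":0,"ry":0,"rz":0,"claw":1},
    {"x":-0.142,"y":-0.462,"z":0.027,"rx":0,"ry":0,"rz":0,"claw":1},
  ],
)

```text
time: 2.9
tool_pos: [0.4595, 0.2619, 0.1793]
tool_rot: [3.141, 0.0, -0.324]
contact_force: [-0.1, -0.5, -0.4]
opening: 0.0917
grip_force: 0.0
```

```bash
python3 -c "
from h import *
rel((.46,.2628,.12),(.46,.2628,.047))"
```

```text
t 2.9 [0.4595 0.2619 0.1793] [ 3.1408e+00  2.0000e-04 -3.2410e-01] open 0.0917 F [-0.1 -0.5 -0.4] g 0.0
(0.46, 0.2628, 0.12) xyz [ 0.0003 -0.0014  0.079 ] r [0.0011 0.0002 0.0011]
(0.46, 0.2628, 0.047) xyz [ 0.0003 -0.0014  0.1764] r [0.0011 0.0002 0.0011]
```

>>> step_arm(
  squeeze=25,
  steps=[
    {"x":0,"y":-0.001,"z":0.05,"rx":0,"ry":0,"rz":0,"claw":1},
    {"x":0,"y":-0.001,"z":0.09,"rx":0,"ry":0,"rz":0,"claw":1},
    {"x":0,"y":-0.001,"z":0.12,"rx":0,"ry":0,"rz":0,"claw":1},
    {"x":0,"y":-0.001,"z":0.15,"rx":0,"ry":0,"rz":0,"claw":1},
    {"x":0,"y":-0.001,"z":0.17,"rx":0,"ry":0,"rz":0,"claw":1},
    {"x":0,"y":-0.001,"z":0.1765,"rx":0,"ry":0,"rz":0,"claw":0.3},
    {"x":0,"y":-0.001,"z":0.1765,"rx":0,"ry":0,"rz":0,"claw":0.1},
    {"x":0,"y":-0.001,"z":0.1765,"rx":0,"ry":0,"rz":0,"claw":-0.5},
    {"x":0,"y":-0.001,"z":0.1765,"rx":0,"ry":0,"rz":0,"claw":-0.5},
    {"x":0,"y":-0.001,"z":0.1765,"rx":0,"ry":0,"rz":0,"claw":-0.5},
    {"x":0,"y":-0.001,"z":0.1765,"rx":0,"ry":0,"rz":0,"claw":-0.5},
    {"x":0,"y":-0.001,"z":0.1765,"rx":0,"ry":0,"rz":0,"claw":-0.5},
  ],
)

```text
time: 3.9
tool_pos: [0.46, 0.2633, 0.0477]
tool_rot: [-3.141, -0.001, -0.324]
contact_force: [-1.0, -3.6, 2.0]
opening: 0.0499
grip_force: 1.6
```

```bash
python3 -c "
from h import *
rel((.46,.2628,.18),(.5322,.0086,.21),(.5322,.0086,.165),(.5322,.0086,.059))"
```

```text
t 3.9 [0.46   0.2633 0.0477] [-3.1412e+00 -9.0000e-04 -3.2410e-01] open 0.0499 F [-1.  -3.6  2. ] g 1.6
(0.46, 0.2628, 0.18) xyz [ 0.0003  0.0006 -0.1764] r [-0.0005 -0.0012  0.0011]
(0.5322, 0.0086, 0.21) xyz [ 0.1996  0.2912 -0.2163] r [-0.0005 -0.0012  0.0011]
(0.5322, 0.0086, 0.165) xyz [ 0.1995  0.2912 -0.1563] r [-0.0005 -0.0012  0.0011]
(0.5322, 0.0086, 0.059) xyz [ 0.1994  0.2913 -0.015 ] r [-0.0005 -0.0012  0.0011]
```

>>> step_arm(
  steps=[
    {"x":0,"y":0,"z":0,"rx":0,"ry":0,"rz":0,"claw":-0.5},
    {"x":0,"y":0,"z":-0.03,"rx":0,"ry":0,"rz":0,"claw":-0.5},
    {"x":0,"y":0,"z":-0.07,"rx":0,"ry":0,"rz":0,"claw":-0.5},
    {"x":0,"y":0,"z":-0.12,"rx":0,"ry":0,"rz":0,"claw":-0.5},
    {"x":0,"y":0,"z":-0.16,"rx":0,"ry":0,"rz":0,"claw":-0.5},
    {"x":0.02,"y":0.03,"z":-0.19,"rx":0,"ry":0,"rz":0,"claw":-0.5},
    {"x":0.05,"y":0.07,"z":-0.2,"rx":0,"ry":0,"rz":0,"claw":-0.5},
    {"x":0.08,"y":0.12,"z":-0.2,"rx":0,"ry":0,"rz":0,"claw":-0.5},
    {"x":0.11,"y":0.16,"z":-0.2,"rx":0,"ry":0,"rz":0,"claw":-0.5},
    {"x":0.14,"y":0.205,"z":-0.2,"rx":0,"ry":0,"rz":0,"claw":-0.5},
    {"x":0.17,"y":0.248,"z":-0.2,"rx":0,"ry":0,"rz":0,"claw":-0.5},
    {"x":0.19,"y":0.277,"z":-0.2,"rx":0,"ry":0,"rz":0,"claw":-0.5},
  ],
)

```text
time: 4.9
tool_pos: [0.5287, 0.0177, 0.1965]
tool_rot: [3.14, 0.001, -0.326]
contact_force: [0.6, 0.5, -4.4]
opening: 0.0493
grip_force: 25.0
```

>>> step_arm(
  steps=[
    {"x":0.0095,"y":0.0135,"z":0,"rx":0,"ry":0,"rz":0,"claw":-0.5},
    {"x":0.0095,"y":0.0135,"z":0,"rx":0,"ry":0,"rz":0,"claw":-0.5},
    {"x":0.0095,"y":0.0135,"z":0,"rx":0,"ry":0,"rz":0,"claw":-0.5},
    {"x":0.0095,"y":0.0135,"z":0,"rx":0,"ry":0,"rz":0,"claw":-0.5},
  ],
)

```text
time: 5.23
tool_pos: [0.5315, 0.0104, 0.1967]
tool_rot: [-3.141, 0.001, -0.323]
contact_force: [-0.3, -0.1, -4.4]
opening: 0.0494
grip_force: 25.0
```

Run:
```python
from h import *
rel((.5322,.0086,.165),(.5322,.0086,.059))
r=[]
for c in ['top','side']:
    im,d=read_camera(c); cv2.imwrite(f'pics/{c}1.png',im)
    r.append(np.hstack([cv2.resize(upmask(im,c,(.532,.009),z),(390,390)) for z in (.012,.222)]) if 0 else cv2.resize(upmask(im,c,(.532,.009),.012,half=.1),(400,400)))
cv2.imwrite('pics/o1.png',np.hstack(r))
```

```text
t 5.23 [0.5315 0.0104 0.1967] [-3.1413e+00  1.5000e-03 -3.2350e-01] open 0.0494 F [-0.3 -0.1 -4.4] g 25.0
(0.5322, 0.0086, 0.165) xyz [0.0017 0.002  0.0422] r [-0.0004  0.0019  0.002 ]
(0.5322, 0.0086, 0.059) xyz [0.0019 0.0021 0.1836] r [-0.0004  0.0019  0.002 ]
```

View pics/o1.png

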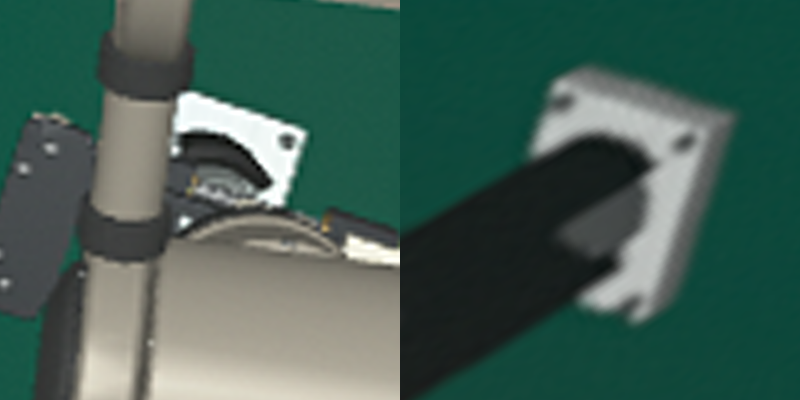

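>>> step_arm(
  steps=[
    {"x":0.0015,"y":0.002,"z":0.02,"rx":0,"ry":0,"rz":0,"claw":-0.5},
    {"x":0.0015,"y":0.002,"z":0.035,"rx":0,"ry":0,"rz":0,"claw":-0.5},
    {"x":0.0015,"y":0.002,"z":0.042,"rx":0,"ry":0,"rz":0,"claw":-0.5},
    {"x":0.0015,"y":0.002,"z":0.048,"rx":0,"ry":0,"rz":0,"claw":-0.5},
    {"x":0.0015,"y":0.002,"z":0.054,"rx":0,"ry":0,"rz":0,"claw":-0.5},
    {"x":0.0015,"y":0.002,"z":0.06,"rx":0,"ry":0,"rz":0,"claw":-0.5},
    {"x":0.0015,"y":0.002,"z":0.066,"rx":0,"ry":0,"rz":0,"claw":-0.5},
    {"x":0.0015,"y":0.002,"z":0.07,"rx":0,"ry":0,"rz":0,"claw":-0.5},
  ],
)

```text
time: 6.0
tool_pos: [0.5327, 0.0074, 0.1443]
tool_rot: [3.142, -0.0, -0.324]
contact_force: [-0.1, 0.2, -4.4]
opening: 0.049
grip_force: 25.0
```

```bash
python3 -c "
from h import *
rel((.5322,.0086,.0595))"
```

```text
t 6.0 [0.5327 0.0074 0.1443] [ 3.1415e+00 -1.0000e-04 -3.2420e-01] open 0.049 F [-0.1  0.2 -4.4] g 25.0
(0.5322, 0.0086, 0.0595) xyz [-0.0012 -0.0012  0.113 ] r [ 0.0001 -0.0001  0.001 ]
```

>>> step_arm(
  steps=[
    {"x":-0.001,"y":-0.001,"z":0.004,"rx":0,"ry":0,"rz":0,"claw":-0.5},
    {"x":-0.001,"y":-0.001,"z":0.008,"rx":0,"ry":0,"rz":0,"claw":-0.5},
    {"x":-0.001,"y":-0.001,"z":0.013,"rx":0,"ry":0,"rz":0,"claw":-0.5},
    {"x":-0.001,"y":-0.001,"z":0.018,"rx":0,"ry":0,"rz":0,"claw":-0.5},
    {"x":-0.001,"y":-0.001,"z":0.024,"rx":0,"ry":0,"rz":0,"claw":-0.5},
    {"x":-0.001,"y":-0.001,"z":0.03,"rx":0,"ry":0,"rz":0,"claw":-0.5},
  ],
)

```text
time: 6.5
tool_pos: [0.5323, 0.0083, 0.1217]
tool_rot: [3.142, -0.0, -0.324]
contact_force: [-0.3, 0.3, -4.0]
opening: 0.0493
grip_force: 25.0
```

>>> step_arm(
  steps=[
    {"x":0,"y":0,"z":0.01,"rx":0,"ry":0,"rz":0,"claw":-0.5},
    {"x":0,"y":0,"z":0.02,"rx":0,"ry":0,"rz":0,"claw":-0.5},
    {"x":0,"y":0,"z":0.03,"rx":0,"ry":0,"rz":0,"claw":-0.5},
    {"x":0,"y":0,"z":0.04,"rx":0,"ry":0,"rz":0,"claw":-0.5},
    {"x":0,"y":0,"z":0.05,"rx":0,"ry":0,"rz":0,"claw":-0.5},
    {"x":0,"y":0,"z":0.06,"rx":0,"ry":0,"rz":0,"claw":-0.5},
    {"x":0,"y":0,"z":0.068,"rx":0,"ry":0,"rz":0,"claw":-0.5},
    {"x":0,"y":0,"z":0.074,"rx":0,"ry":0,"rz":0,"claw":-0.5},
    {"x":0,"y":0,"z":0.079,"rx":0,"ry":0,"rz":0,"claw":-0.5},
    {"x":0,"y":0,"z":0.079,"rx":0,"ry":0,"rz":0,"claw":-0.5},
  ],
)

```text
time: 7.33
tool_pos: [0.532, 0.0083, 0.0621]
tool_rot: [3.141, 0.001, -0.324]
contact_force: [-0.3, -0.1, -3.7]
opening: 0.0494
grip_force: 25.0
```

>>> step_arm(
  steps=[
    {"x":0,"y":0,"z":0.002,"rx":0,"ry":0,"rz":0,"claw":-0.5},
    {"x":0,"y":0,"z":0.003,"rx":0,"ry":0,"rz":0,"claw":-0.5},
    {"x":0,"y":0,"z":0.004,"rx":0,"ry":0,"rz":0,"claw":-0.5},
    {"x":0,"y":0,"z":0.004,"rx":0,"ry":0,"rz":0,"claw":-0.5},
  ],
)

```text
time: 7.67
tool_pos: [0.5323, 0.0084, 0.06]
tool_rot: [-3.142, -0.0, -0.324]
contact_force: [-0.3, -0.3, -3.8]
opening: 0.0493
grip_force: 25.0
```

>>> step_arm(
  steps=[
    {"x":0,"y":0,"z":0.001,"rx":0,"ry":0,"rz":0,"claw":-0.5},
    {"x":0,"y":0,"z":0.002,"rx":0,"ry":0,"rz":0,"claw":-0.5},
    {"x":0,"y":0,"z":0.002,"rx":0,"ry":0,"rz":0,"claw":-0.5},
  ],
)

```text
time: 7.92
tool_pos: [0.5324, 0.0084, 0.0597]
tool_rot: [-3.141, -0.001, -0.324]
contact_force: [-5.9, 1.6, 7.8]
opening: 0.0493
grip_force: 25.0
```

>>> step_arm(
  steps=[
    {"x":0,"y":0,"z":0.002,"rx":0,"ry":0,"rz":0,"claw":0.2},
    {"x":0,"y":0,"z":0.001,"rx":0,"ry":0,"rz":0,"claw":0.35},
    {"x":0,"y":0,"z":0,"rx":0,"ry":0,"rz":0,"claw":0.5},
    {"x":0,"y":0,"z":0,"rx":0,"ry":0,"rz":0,"claw":0.5},
  ],
)

```text
time: 8.25
tool_pos: [0.5328, 0.0081, 0.0587]
tool_rot: [-3.142, -0.001, -0.324]
contact_force: [0.4, -0.3, 0.8]
opening: 0.0678
grip_force: 0.0
```

Run:
```python
from h import *
rel((.5322,.0086,.2),(.5679,-.2772,.16),(.5679,-.2772,.003))
```

```text
t 8.25 [0.5328 0.0081 0.0587] [-3.1415e+00 -1.3000e-03 -3.2440e-01] open 0.0678 F [ 0.4 -0.3  0.8] g 0.0
(0.5322, 0.0086, 0.2) xyz [-0.0008 -0.0004 -0.1884] r [-0.0001 -0.0017  0.0008]
(0.5679, -0.2772, 0.16) xyz [ 0.1657  0.3456 -0.1349] r [-0.0001 -0.0017  0.0008]
(0.5679, -0.2772, 0.003) xyz [0.1655 0.3457 0.0745] r [-0.0001 -0.0017  0.0008]
```

>>> step_arm(
  steps=[
    {"x":0,"y":0,"z":-0.04,"rx":0,"ry":0,"rz":0,"claw":0.5},
    {"x":0,"y":0,"z":-0.09,"rx":0,"ry":0,"rz":0,"claw":0.5},
    {"x":0,"y":0,"z":-0.14,"rx":0,"ry":0,"rz":0,"claw":0.5},
    {"x":0,"y":0,"z":-0.18,"rx":0,"ry":0,"rz":0,"claw":0.5},
    {"x":0.0165,"y":0.034,"z":-0.188,"rx":0,"ry":0,"rz":0,"claw":0.6},
    {"x":0.1655,"y":0.3455,"z":-0.14,"rx":0,"ry":0,"rz":0,"claw":0.6},
    {"x":0.1655,"y":0.3455,"z":-0.14,"rx":0,"ry":0,"rz":0,"claw":0.6},
    {"x":0.1655,"y":0.3455,"z":-0.14,"rx":0,"ry":0,"rz":0,"claw":0.6},
    {"x":0.1655,"y":0.3455,"z":-0.14,"rx":0,"ry":0,"rz":0,"claw":0.6},
    {"x":0.1655,"y":0.3455,"z":-0.14,"rx":0,"ry":0,"rz":0,"claw":0.6},
    {"x":0.1655,"y":0.3455,"z":-0.14,"rx":0,"ry":0,"rz":0,"claw":0.6},
    {"x":0.1655,"y":0.3455,"z":-0.14,"rx":0,"ry":0,"rz":0,"claw":0.6},
  ],
)

```text
time: 9.25
tool_pos: [0.5668, -0.2829, 0.162]
tool_rot: [3.14, -0.0, -0.329]
contact_force: [-1.5, -0.2, -0.6]
opening: 0.0734
grip_force: 0.0
```

>>> step_arm(
  steps=[
    {"x":0,"y":0,"z":0,"rx":0,"ry":0,"rz":0,"claw":0.6},
    {"x":0,"y":0,"z":0,"rx":0,"ry":0,"rz":0,"claw":0.6},
    {"x":0,"y":0,"z":0,"rx":0,"ry":0,"rz":0,"claw":0.6},
  ],
)

```text
time: 9.5
tool_pos: [0.5674, -0.2755, 0.1635]
tool_rot: [-3.141, 0.0, -0.324]
contact_force: [0.4, -0.2, 0.9]
opening: 0.0735
grip_force: 0.0
```

Run:
```python
from h import *
rel((.5679,-.2772,.003))
im,d=read_camera('top'); cv2.imwrite('pics/top2.png',im)
sm,sd=read_camera('side')
r=[cv2.resize(upmask(im,'top',(.532,.009),z),(266,266)) for z in (.082,.012)]+[cv2.resize(upmask(sm,'side',(.532,.009),.082),(266,266))]
cv2.imwrite('pics/o2.png',np.hstack(r))
```

```text
t 9.5 [ 0.5674 -0.2755  0.1635] [-3.1411e+00  3.0000e-04 -3.2350e-01] open 0.0735 F [ 0.4 -0.2  0.9] g 0.0
(0.5679, -0.2772, 0.003) xyz [0.0014 0.002  0.214 ] r [-0.0006  0.0004  0.0019]
```

View pics/o2.png

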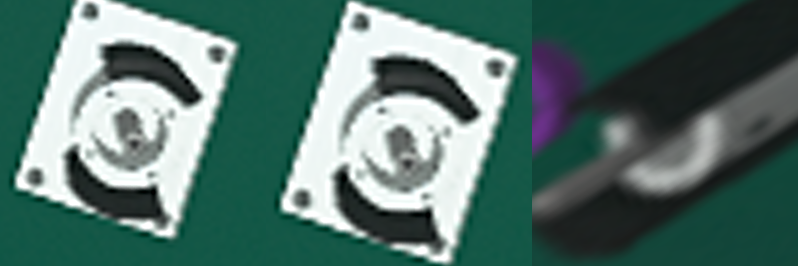

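>>> step_arm(
  steps=[
    {"x":0.001,"y":0.001,"z":0.05,"rx":0,"ry":0,"rz":0,"claw":0.6},
    {"x":0.001,"y":0.001,"z":0.1,"rx":0,"ry":0,"rz":0,"claw":0.6},
    {"x":0.001,"y":0.001,"z":0.14,"rx":0,"ry":0,"rz":0,"claw":0.6},
    {"x":0.001,"y":0.001,"z":0.17,"rx":0,"ry":0,"rz":0,"claw":0.6},
    {"x":0.001,"y":0.001,"z":0.19,"rx":0,"ry":0,"rz":0,"claw":0.6},
    {"x":0.001,"y":0.001,"z":0.205,"rx":0,"ry":0,"rz":0,"claw":0.6},
    {"x":0.001,"y":0.001,"z":0.214,"rx":0,"ry":0,"rz":0,"claw":0.6},
    {"x":0.001,"y":0.001,"z":0.214,"rx":0,"ry":0,"rz":0,"claw":0.6},
  ],
)

```text
time: 10.27
tool_pos: [0.5676, -0.2768, 0.0021]
tool_rot: [-3.141, 0.001, -0.323]
contact_force: [-1.0, 0.2, -0.4]
opening: 0.073
grip_force: 0.0
```

Run:
```python
from h import *
rel((.5679,-.2772,.002))
```

```text
t 10.27 [ 0.5676 -0.2768  0.0021] [-3.1413e+00  1.3000e-03 -3.2330e-01] open 0.073 F [-1.   0.2 -0.4] g 0.0
(0.5679, -0.2772, 0.002) xyz [0.0005 0.0003 0.0002] r [-0.0004  0.0017  0.0021]
```

>>> step_arm(
  squeeze=15,
  steps=[
    {"x":0,"y":0,"z":0,"rx":0,"ry":0,"rz":0,"claw":0.2},
    {"x":0,"y":0,"z":0,"rx":0,"ry":0,"rz":0,"claw":-0.5},
    {"x":0,"y":0,"z":0,"rx":0,"ry":0,"rz":0,"claw":-0.5},
    {"x":0,"y":0,"z":0,"rx":0,"ry":0,"rz":0,"claw":-0.5},
    {"x":0,"y":0,"z":0,"rx":0,"ry":0,"rz":0,"claw":-0.5},
    {"x":0,"y":0,"z":0,"rx":0,"ry":0,"rz":0,"claw":-0.5},
    {"x":0,"y":0,"z":0,"rx":0,"ry":0,"rz":0,"claw":-0.5},
    {"x":0,"y":0,"z":-0.02,"rx":0,"ry":0,"rz":0,"claw":-0.5},
    {"x":0,"y":0,"z":-0.06,"rx":0,"ry":0,"rz":0,"claw":-0.5},
    {"x":0,"y":0,"z":-0.11,"rx":0,"ry":0,"rz":0,"claw":-0.5},
    {"x":0,"y":0,"z":-0.16,"rx":0,"ry":0,"rz":0,"claw":-0.5},
    {"x":0,"y":0,"z":-0.2,"rx":0,"ry":0,"rz":0,"claw":-0.5},
  ],
)

```text
time: 11.27
tool_pos: [0.568, -0.278, 0.1554]
tool_rot: [3.141, -0.001, -0.324]
contact_force: [0.9, -0.2, -1.2]
opening: 0.0492
grip_force: 15.0
```

Run:
```python
from h import *
rel((.5322,.0084,.18))
```

```text
t 11.27 [ 0.568  -0.278   0.1554] [ 3.1411e+00 -1.5000e-03 -3.2440e-01] open 0.0492 F [ 0.9 -0.2 -1.2] g 15.0
(0.5322, 0.0084, 0.18) xyz [-0.1669 -0.3467 -0.0332] r [ 0.0006 -0.0019  0.0008]
```

>>> step_arm(
  steps=[
    {"x":-0.02,"y":-0.042,"z":-0.036,"rx":0,"ry":0,"rz":0,"claw":-0.5},
    {"x":-0.167,"y":-0.3465,"z":-0.036,"rx":0,"ry":0,"rz":0,"claw":-0.5},
    {"x":-0.167,"y":-0.3465,"z":-0.036,"rx":0,"ry":0,"rz":0,"claw":-0.5},
    {"x":-0.167,"y":-0.3465,"z":-0.036,"rx":0,"ry":0,"rz":0,"claw":-0.5},
    {"x":-0.167,"y":-0.3465,"z":-0.036,"rx":0,"ry":0,"rz":0,"claw":-0.5},
    {"x":-0.167,"y":-0.3465,"z":-0.036,"rx":0,"ry":0,"rz":0,"claw":-0.5},
    {"x":-0.167,"y":-0.3465,"z":-0.036,"rx":0,"ry":0,"rz":0,"claw":-0.5},
    {"x":-0.167,"y":-0.3465,"z":-0.036,"rx":0,"ry":0,"rz":0,"claw":-0.5},
    {"x":-0.167,"y":-0.3465,"z":-0.036,"rx":0,"ry":0,"rz":0,"claw":-0.5},
    {"x":-0.167,"y":-0.3465,"z":-0.036,"rx":0,"ry":0,"rz":0,"claw":-0.5},
    {"x":-0.167,"y":-0.3465,"z":-0.036,"rx":0,"ry":0,"rz":0,"claw":-0.5},
    {"x":-0.167,"y":-0.3465,"z":-0.036,"rx":0,"ry":0,"rz":0,"claw":-0.5},
  ],
)

```text
time: 12.27
tool_pos: [0.5322, 0.0068, 0.1796]
tool_rot: [3.141, 0.0, -0.326]
contact_force: [-0.1, -0.8, -1.7]
opening: 0.049
grip_force: 15.0
```

Run:
```python
from h import *
rel((.5322,.0084,.125),(.5322,.0084,.084))
```

```text
t 12.27 [0.5322 0.0068 0.1796] [ 3.1412  0.     -0.3265] open 0.049 F [-0.1 -0.8 -1.7] g 15.0
(0.5322, 0.0084, 0.125) xyz [-0.0006 -0.002   0.0729] r [ 0.0005  0.0001 -0.0019]
(0.5322, 0.0084, 0.084) xyz [-0.0006 -0.0021  0.1275] r [ 0.0005  0.0001 -0.0019]
```

>>> step_arm(
  steps=[
    {"x":0,"y":0,"z":0.02,"rx":0,"ry":0,"rz":0,"claw":-0.5},
    {"x":0,"y":0,"z":0.05,"rx":0,"ry":0,"rz":0,"claw":-0.5},
    {"x":0,"y":0,"z":0.07,"rx":0,"ry":0,"rz":0,"claw":-0.5},
    {"x":0,"y":0,"z":0.085,"rx":0,"ry":0,"rz":0,"claw":-0.5},
    {"x":0,"y":0,"z":0.09,"rx":0,"ry":0,"rz":0,"claw":-0.5},
    {"x":0,"y":0,"z":0.09,"rx":0,"ry":0,"rz":0,"claw":-0.5},
  ],
)

```text
time: 12.77
tool_pos: [0.5315, 0.0073, 0.1113]
tool_rot: [3.141, 0.002, -0.326]
contact_force: [0.0, 0.2, -0.3]
opening: 0.0494
grip_force: 15.0
```

Run:
```python
from h import *
rel((.5322,.0084,.084))
```

```text
t 12.77 [0.5315 0.0073 0.1113] [ 3.141e+00  2.100e-03 -3.261e-01] open 0.0494 F [ 0.   0.2 -0.3] g 15.0
(0.5322, 0.0084, 0.084) xyz [ 0.0005 -0.0017  0.0364] r [ 0.0008  0.0026 -0.0014]
```

>>> step_arm(
  steps=[
    {"x":0.0005,"y":-0.0012,"z":0.004,"rx":0,"ry":0,"rz":0,"claw":-0.5},
    {"x":0.0005,"y":-0.0012,"z":0.009,"rx":0,"ry":0,"rz":0,"claw":-0.5},
    {"x":0.0005,"y":-0.0012,"z":0.014,"rx":0,"ry":0,"rz":0,"claw":-0.5},
    {"x":0.0005,"y":-0.0012,"z":0.019,"rx":0,"ry":0,"rz":0,"claw":-0.5},
    {"x":0.0005,"y":-0.0012,"z":0.024,"rx":0,"ry":0,"rz":0,"claw":-0.5},
    {"x":0.0005,"y":-0.0012,"z":0.029,"rx":0,"ry":0,"rz":0,"claw":-0.5},
    {"x":0.0005,"y":-0.0012,"z":0.033,"rx":0,"ry":0,"rz":0,"claw":-0.5},
    {"x":0.0005,"y":-0.0012,"z":0.033,"rx":0,"ry":0,"rz":0,"claw":-0.5},
  ],
)

```text
time: 13.43
tool_pos: [0.5322, 0.0092, 0.0869]
tool_rot: [3.141, 0.001, -0.324]
contact_force: [-0.4, 0.8, -1.5]
opening: 0.049
grip_force: 15.0
```

>>> step_arm(
  steps=[
    {"x":0,"y":0.0005,"z":0.002,"rx":0,"ry":0,"rz":0,"claw":-0.5},
    {"x":0,"y":0.0005,"z":0.003,"rx":0,"ry":0,"rz":0,"claw":-0.5},
    {"x":0,"y":0.0005,"z":0.004,"rx":0,"ry":0,"rz":0,"claw":-0.5},
    {"x":0,"y":0.0005,"z":0.0045,"rx":0,"ry":0,"rz":0,"claw":-0.5},
    {"x":0,"y":0.0005,"z":0.0045,"rx":0,"ry":0,"rz":0,"claw":-0.5},
  ],
)

```text
time: 13.85
tool_pos: [0.5326, 0.0088, 0.0857]
tool_rot: [-3.142, -0.001, -0.324]
contact_force: [-3.6, 0.2, 10.5]
opening: 0.049
grip_force: 15.0
```

>>> step_arm(
  steps=[
    {"x":0,"y":0,"z":0.001,"rx":0,"ry":0,"rz":0,"claw":-0.5},
    {"x":0,"y":0,"z":0.001,"rx":0,"ry":0,"rz":0,"claw":-0.5},
    {"x":0,"y":0,"z":0.001,"rx":0,"ry":0,"rz":0,"claw":-0.5},
  ],
)

```text
time: 14.1
tool_pos: [0.5328, 0.0087, 0.0855]
tool_rot: [-3.141, -0.002, -0.324]
contact_force: [-4.6, 1.0, 14.7]
opening: 0.0493
grip_force: 15.0
```

Run:
```python
from h import *
rel((.5322,.0084,.084))
for c in ('top','side'):
    im,d=read_camera(c); cv2.imwrite(f'pics/{c}3.png',im)
sm=cv2.imread('pics/side3.png')[170:255,265:365]; cv2.imwrite('pics/s3.png',cv2.resize(sm,(700,595),interpolation=cv2.INTER_CUBIC))
```

```text
t 14.1 [0.5328 0.0087 0.0855] [-3.1415e+00 -2.0000e-03 -3.2410e-01] open 0.0493 F [-4.6  1.  14.7] g 15.0
(0.5322, 0.0084, 0.084) xyz [-0.0006  0.0007  0.002 ] r [-0.0002 -0.0025  0.0012]
```

View pics/s3.png

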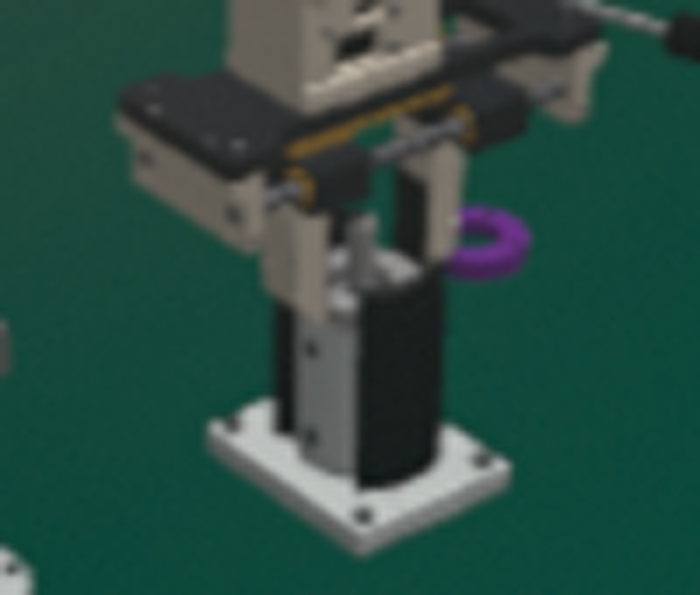

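>>> step_arm(
  steps=[
    {"x":0,"y":0,"z":-0.002,"rx":0,"ry":0,"rz":0,"claw":-0.5},
    {"x":0,"y":0,"z":-0.003,"rx":0,"ry":0,"rz":0,"claw":-0.5},
    {"x":0,"y":0,"z":-0.003,"rx":0,"ry":0,"rz":0,"claw":0.2},
    {"x":0,"y":0,"z":-0.003,"rx":0,"ry":0,"rz":0,"claw":0.4},
    {"x":0,"y":0,"z":-0.003,"rx":0,"ry":0,"rz":0,"claw":0.5},
    {"x":0,"y":0,"z":-0.003,"rx":0,"ry":0,"rz":0,"claw":0.5},
  ],
)

```text
time: 14.7
tool_pos: [0.5324, 0.0088, 0.0855]
tool_rot: [3.141, 0.0, -0.324]
contact_force: [0.1, -0.7, -0.8]
opening: 0.068
grip_force: 0.0
```

Run:
```python
from h import *
rel((.5322,.0084,.18),(.6103,.1722,.12),(.6103,.1722,.003))
```

```text
t 14.7 [0.5324 0.0088 0.0855] [ 3.1414e+00  2.0000e-04 -3.2430e-01] open 0.068 F [ 0.1 -0.7 -0.8] g 0.0
(0.5322, 0.0084, 0.18) xyz [-0.0002  0.0006 -0.126 ] r [0.0002 0.0003 0.0008]
(0.6103, 0.1722, 0.12) xyz [ 0.029  -0.2396 -0.046 ] r [0.0002 0.0003 0.0008]
(0.6103, 0.1722, 0.003) xyz [ 0.029  -0.2397  0.11  ] r [0.0002 0.0003 0.0008]
```

>>> step_arm(
  steps=[
    {"x":0,"y":0,"z":-0.04,"rx":0,"ry":0,"rz":0,"claw":0.5},
    {"x":0,"y":0,"z":-0.09,"rx":0,"ry":0,"rz":0,"claw":0.5},
    {"x":0,"y":0,"z":-0.125,"rx":0,"ry":0,"rz":0,"claw":0.5},
    {"x":0.003,"y":-0.02,"z":-0.126,"rx":0,"ry":0,"rz":0,"claw":0.6},
    {"x":0.029,"y":-0.2395,"z":-0.07,"rx":0,"ry":0,"rz":0,"claw":0.6},
    {"x":0.029,"y":-0.2395,"z":-0.07,"rx":0,"ry":0,"rz":0,"claw":0.6},
    {"x":0.029,"y":-0.2395,"z":-0.07,"rx":0,"ry":0,"rz":0,"claw":0.6},
    {"x":0.029,"y":-0.2395,"z":-0.07,"rx":0,"ry":0,"rz":0,"claw":0.6},
    {"x":0.029,"y":-0.2395,"z":-0.07,"rx":0,"ry":0,"rz":0,"claw":0.6},
    {"x":0.029,"y":-0.2395,"z":-0.07,"rx":0,"ry":0,"rz":0,"claw":0.6},
    {"x":0.029,"y":-0.2395,"z":-0.07,"rx":0,"ry":0,"rz":0,"claw":0.6},
    {"x":0.029,"y":-0.2395,"z":-0.07,"rx":0,"ry":0,"rz":0,"claw":0.6},
  ],
)

```text
time: 15.7
tool_pos: [0.6102, 0.171, 0.1385]
tool_rot: [3.141, -0.0, -0.325]
contact_force: [-0.1, -0.1, -0.1]
opening: 0.0735
grip_force: 0.0
```

Run:
```python
from h import *
rel((.6103,.1722,.003))
rows=[]
for c in ('top','side'):
    im,d=read_camera(c); cv2.imwrite(f'pics/{c}4.png',im)
    P=cloud(c,d).reshape(-1,3); r=np.hypot(P[:,0]-.532,P[:,1]-.0086); Q=P[(r<.023)&(r>.015)]
    print(c,'ring z',np.percentile(Q[:,2],[10,50,90]).round(4))
    rows.append(np.hstack([cv2.resize(upmask(im,c,(.532,.0086),z,half=.04),(266,266)) for z in (.012,.092,.120)]))
cv2.imwrite('pics/o4.png',np.vstack(rows))
```

```text
t 15.7 [0.6102 0.171  0.1385] [ 3.1412e+00 -3.0000e-04 -3.2530e-01] open 0.0735 F [-0.1 -0.1 -0.1] g 0.0
(0.6103, 0.1722, 0.003) xyz [-0.0004 -0.0017  0.1807] r [ 0.0005 -0.0003 -0.0004]
top ring z [0.058  0.0916 0.0946]
side ring z [0.025  0.0889 0.0938]
```

View pics/o4.png

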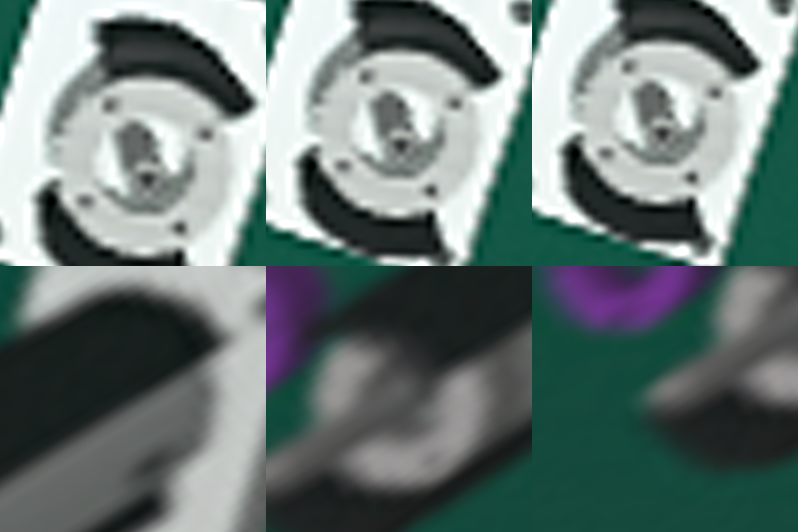

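>>> step_arm(
  steps=[
    {"x":0,"y":-0.001,"z":0.05,"rx":0,"ry":0,"rz":0,"claw":0.6},
    {"x":0,"y":-0.001,"z":0.1,"rx":0,"ry":0,"rz":0,"claw":0.6},
    {"x":0,"y":-0.001,"z":0.13,"rx":0,"ry":0,"rz":0,"claw":0.6},
    {"x":0,"y":-0.001,"z":0.155,"rx":0,"ry":0,"rz":0,"claw":0.6},
    {"x":0,"y":-0.001,"z":0.17,"rx":0,"ry":0,"rz":0,"claw":0.6},
    {"x":0,"y":-0.001,"z":0.18,"rx":0,"ry":0,"rz":0,"claw":0.6},
    {"x":0,"y":-0.001,"z":0.181,"rx":0,"ry":0,"rz":0,"claw":0.6},
    {"x":0,"y":-0.001,"z":0.181,"rx":0,"ry":0,"rz":0,"claw":0.4},
    {"x":0,"y":-0.001,"z":0.181,"rx":0,"ry":0,"rz":0,"claw":0.2},
  ],
)

```text
time: 16.55
tool_pos: [0.6115, 0.1728, 0.0039]
tool_rot: [-3.141, -0.002, -0.325]
contact_force: [-0.0, -0.2, -0.1]
opening: 0.0641
grip_force: 0.0
```

Run:
```python
from h import *
rel((.6103,.1722,.003))
```

```text
t 16.55 [0.6115 0.1728 0.0039] [-3.1405e+00 -2.3000e-03 -3.2450e-01] open 0.0641 F [-0.  -0.2 -0.1] g 0.0
(0.6103, 0.1722, 0.003) xyz [-0.0013  0.0013  0.0012] r [-0.0014 -0.0029  0.0006]
```

>>> step_arm(
  squeeze=15,
  steps=[
    {"x":-0.001,"y":0.0005,"z":0.0005,"rx":0,"ry":0,"rz":0,"claw":0.2},
    {"x":-0.001,"y":0.0005,"z":0.0005,"rx":0,"ry":0,"rz":0,"claw":-0.5},
    {"x":-0.001,"y":0.0005,"z":0.0005,"rx":0,"ry":0,"rz":0,"claw":-0.5},
    {"x":-0.001,"y":0.0005,"z":0.0005,"rx":0,"ry":0,"rz":0,"claw":-0.5},
    {"x":-0.001,"y":0.0005,"z":0.0005,"rx":0,"ry":0,"rz":0,"claw":-0.5},
    {"x":-0.001,"y":0.0005,"z":0.0005,"rx":0,"ry":0,"rz":0,"claw":-0.5},
    {"x":-0.001,"y":0.0005,"z":0.0005,"rx":0,"ry":0,"rz":0,"claw":-0.5},
  ],
)

```text
time: 17.13
tool_pos: [0.6101, 0.1728, 0.0029]
tool_rot: [-3.141, -0.001, -0.324]
contact_force: [-0.4, -0.5, 5.6]
opening: 0.0493
grip_force: 15.0
```

>>> step_arm(
  steps=[
    {"x":0,"y":0,"z":-0.02,"rx":0,"ry":0,"rz":0,"claw":-0.5},
    {"x":0,"y":0,"z":-0.06,"rx":0,"ry":0,"rz":0,"claw":-0.5},
    {"x":0,"y":0,"z":-0.11,"rx":0,"ry":0,"rz":0,"claw":-0.5},
    {"x":0,"y":0,"z":-0.16,"rx":0,"ry":0,"rz":0,"claw":-0.5},
    {"x":0,"y":0,"z":-0.21,"rx":0,"ry":0,"rz":0,"claw":-0.5},
    {"x":0,"y":0,"z":-0.235,"rx":0,"ry":0,"rz":0,"claw":-0.5},
    {"x":0,"y":0,"z":-0.235,"rx":0,"ry":0,"rz":0,"claw":-0.5},
  ],
)

```text
time: 17.72
tool_pos: [0.6122, 0.1732, 0.1841]
tool_rot: [-3.137, -0.009, -0.324]
contact_force: [0.7, 0.8, -0.3]
opening: 0.0494
grip_force: 15.0
```

Run:
```python
from h import *
rel((.5324,.0086,.18))
```

```text
t 17.72 [0.6122 0.1732 0.1841] [-3.137  -0.009  -0.3242] open 0.0494 F [ 0.7  0.8 -0.3] g 15.0
(0.5324, 0.0086, 0.18) xyz [-0.031   0.2419  0.0041] r [-0.0058 -0.0114  0.001 ]
```

>>> step_arm(
  steps=[
    {"x":-0.003,"y":0.025,"z":0,"rx":0,"ry":0,"rz":0,"claw":-0.5},
    {"x":-0.0285,"y":0.24,"z":0,"rx":0,"ry":0,"rz":0,"claw":-0.5},
    {"x":-0.0285,"y":0.24,"z":0,"rx":0,"ry":0,"rz":0,"claw":-0.5},
    {"x":-0.0285,"y":0.24,"z":0,"rx":0,"ry":0,"rz":0,"claw":-0.5},
    {"x":-0.0285,"y":0.24,"z":0,"rx":0,"ry":0,"rz":0,"claw":-0.5},
    {"x":-0.0285,"y":0.24,"z":0,"rx":0,"ry":0,"rz":0,"claw":-0.5},
    {"x":-0.0285,"y":0.24,"z":0,"rx":0,"ry":0,"rz":0,"claw":-0.5},
    {"x":-0.0285,"y":0.24,"z":0,"rx":0,"ry":0,"rz":0,"claw":-0.5},
    {"x":-0.0285,"y":0.24,"z":0,"rx":0,"ry":0,"rz":0,"claw":-0.5},
  ],
)

```text
time: 18.47
tool_pos: [0.5323, 0.0098, 0.1778]
tool_rot: [-3.141, 0.001, -0.323]
contact_force: [-0.4, 0.6, -0.6]
opening: 0.0494
grip_force: 15.0
```

Run:
```python
from h import *
rel((.5324,.0086,.125),(.5324,.0086,.095))
```

```text
t 18.47 [0.5323 0.0098 0.1778] [-3.1415e+00  6.0000e-04 -3.2330e-01] open 0.0494 F [-0.4  0.6 -0.6] g 15.0
(0.5324, 0.0086, 0.125) xyz [0.0007 0.0015 0.0703] r [-0.0001  0.0008  0.0021]
(0.5324, 0.0086, 0.095) xyz [0.0007 0.0015 0.1103] r [-0.0001  0.0008  0.0021]
```

>>> step_arm(
  steps=[
    {"x":0,"y":0.0005,"z":0.02,"rx":0,"ry":0,"rz":0,"claw":-0.5},
    {"x":0,"y":0.0005,"z":0.045,"rx":0,"ry":0,"rz":0,"claw":-0.5},
    {"x":0,"y":0.0005,"z":0.06,"rx":0,"ry":0,"rz":0,"claw":-0.5},
    {"x":0,"y":0.0005,"z":0.067,"rx":0,"ry":0,"rz":0,"claw":-0.5},
    {"x":0,"y":0.0005,"z":0.067,"rx":0,"ry":0,"rz":0,"claw":-0.5},
    {"x":0,"y":0.0005,"z":0.067,"rx":0,"ry":0,"rz":0,"claw":-0.5},
  ],
)

```text
time: 18.97
tool_pos: [0.5323, 0.0093, 0.1281]
tool_rot: [3.142, 0.0, -0.323]
contact_force: [-0.5, 0.5, -0.4]
opening: 0.049
grip_force: 15.0
```

Run:
```python
from h import *
rel((.5324,.0086,.115),(.5324,.0086,.095))
```

```text
t 18.97 [0.5323 0.0093 0.1281] [ 3.1416  0.     -0.3231] open 0.049 F [-0.5  0.5 -0.4] g 15.0
(0.5324, 0.0086, 0.115) xyz [0.0004 0.0008 0.0175] r [0.     0.     0.0024]
(0.5324, 0.0086, 0.095) xyz [0.0004 0.0008 0.0441] r [0.     0.     0.0024]
```

>>> step_arm(
  steps=[
    {"x":0,"y":0.0008,"z":0.004,"rx":0,"ry":0,"rz":0,"claw":-0.5},
    {"x":0,"y":0.0008,"z":0.008,"rx":0,"ry":0,"rz":0,"claw":-0.5},
    {"x":0,"y":0.0008,"z":0.012,"rx":0,"ry":0,"rz":0,"claw":-0.5},
    {"x":0,"y":0.0008,"z":0.016,"rx":0,"ry":0,"rz":0,"claw":-0.5},
    {"x":0,"y":0.0008,"z":0.019,"rx":0,"ry":0,"rz":0,"claw":-0.5},
    {"x":0,"y":0.0008,"z":0.019,"rx":0,"ry":0,"rz":0,"claw":-0.5},
  ],
)

```text
time: 19.47
tool_pos: [0.5315, 0.0079, 0.1133]
tool_rot: [3.141, 0.001, -0.324]
contact_force: [-0.5, -0.3, -0.4]
opening: 0.0494
grip_force: 15.0
```

No contact; the rod is in the bore. Continue down.

>>> step_arm(
  steps=[
    {"x":0,"y":0,"z":0.004,"rx":0,"ry":0,"rz":0,"claw":-0.5},
    {"x":0,"y":0,"z":0.008,"rx":0,"ry":0,"rz":0,"claw":-0.5},
    {"x":0,"y":0,"z":0.012,"rx":0,"ry":0,"rz":0,"claw":-0.5},
    {"x":0,"y":0,"z":0.016,"rx":0,"ry":0,"rz":0,"claw":-0.5},
    {"x":0,"y":0,"z":0.02,"rx":0,"ry":0,"rz":0,"claw":-0.5},
    {"x":0,"y":0,"z":0.0225,"rx":0,"ry":0,"rz":0,"claw":-0.5},
    {"x":0,"y":0,"z":0.0225,"rx":0,"ry":0,"rz":0,"claw":-0.5},
  ],
)

```text
time: 20.05
tool_pos: [0.5315, 0.008, 0.0964]
tool_rot: [3.141, 0.001, -0.324]
contact_force: [-1.1, 0.2, 0.0]
opening: 0.0491
grip_force: 15.0
```

>>> step_arm(
  steps=[
    {"x":0.0005,"y":0,"z":0.001,"rx":0,"ry":0,"rz":0,"claw":-0.5},
    {"x":0.0005,"y":0,"z":0.002,"rx":0,"ry":0,"rz":0,"claw":-0.5},
    {"x":0.0005,"y":0,"z":0.003,"rx":0,"ry":0,"rz":0,"claw":-0.5},
    {"x":0.0005,"y":0,"z":0.003,"rx":0,"ry":0,"rz":0,"claw":-0.5},
  ],
)

```text
time: 20.38
tool_pos: [0.5321, 0.008, 0.095]
tool_rot: [-3.141, 0.0, -0.324]
contact_force: [-2.3, 2.3, 2.2]
opening: 0.0495
grip_force: 15.0
```

>>> step_arm(
  steps=[
    {"x":0,"y":0,"z":0.001,"rx":0,"ry":0,"rz":0,"claw":-0.5},
    {"x":0,"y":0,"z":0.0015,"rx":0,"ry":0,"rz":0,"claw":-0.5},
    {"x":0,"y":0,"z":0.0015,"rx":0,"ry":0,"rz":0,"claw":-0.5},
  ],
)

```text
time: 20.63
tool_pos: [0.5321, 0.008, 0.0948]
tool_rot: [-3.141, -0.001, -0.324]
contact_force: [-3.5, 1.8, 10.9]
opening: 0.0494
grip_force: 15.0
```

>>> step_arm(
  steps=[
    {"x":0,"y":0,"z":-0.002,"rx":0,"ry":0,"rz":0,"claw":-0.5},
    {"x":0,"y":0,"z":-0.002,"rx":0,"ry":0,"rz":0,"claw":0.2},
    {"x":0,"y":0,"z":-0.002,"rx":0,"ry":0,"rz":0,"claw":0.4},
    {"x":0,"y":0,"z":-0.002,"rx":0,"ry":0,"rz":0,"claw":0.4},
    {"x":0,"y":0,"z":-0.002,"rx":0,"ry":0,"rz":0,"claw":0.4},
    {"x":0,"y":0,"z":-0.015,"rx":0,"ry":0,"rz":0,"claw":0.4},
    {"x":0,"y":0,"z":-0.03,"rx":0,"ry":0,"rz":0,"claw":0.4},
    {"x":0,"y":0,"z":-0.045,"rx":0,"ry":0,"rz":0,"claw":0.4},
    {"x":0,"y":0,"z":-0.045,"rx":0,"ry":0,"rz":0,"claw":0.4},
  ],
)

```text
time: 21.38
tool_pos: [0.5337, 0.0077, 0.1299]
tool_rot: [-3.141, -0.005, -0.324]
contact_force: [-0.3, 0.5, -0.9]
opening: 0.064
grip_force: 0.0
```

Run:
```python
from h import *
rel((.5324,.0086,.106))
im,d=read_camera('side'); cv2.imwrite('pics/side5.png',im)
cv2.imwrite('pics/s5.png',cv2.resize(im[170:255,265:365],(700,595),interpolation=cv2.INTER_CUBIC))
for m in nets.landmark_of('side','rod_end')[:2]: print(m, toplane('side',m['pixel'][::-1],.12))
for z in (.100,.102,.104,.12):print(z,proj('side',np.array([.532,.0086,z])))
```

```text
t 21.38 [0.5337 0.0077 0.1299] [-3.1409 -0.0045 -0.3243] open 0.064 F [-0.3  0.5 -0.9] g 0.0
(0.5324, 0.0086, 0.106) xyz [-0.0021 -0.0006  0.0318] r [-0.0009 -0.0057  0.0009]
{'pixel': [198.7, 315.4], 'conf': 0.35} [[5.40592223e-01 4.83909725e-05]]
0.1 (np.float64(316.28032112015643), np.float64(206.9656558306333))
0.102 (np.float64(316.29330253678523), np.float64(206.35247045423324))
0.104 (np.float64(316.3063013208174), np.float64(205.73846471761829))
0.12 (np.float64(316.4109210244442), np.float64(200.7966872382098))
```

View pics/s5.png

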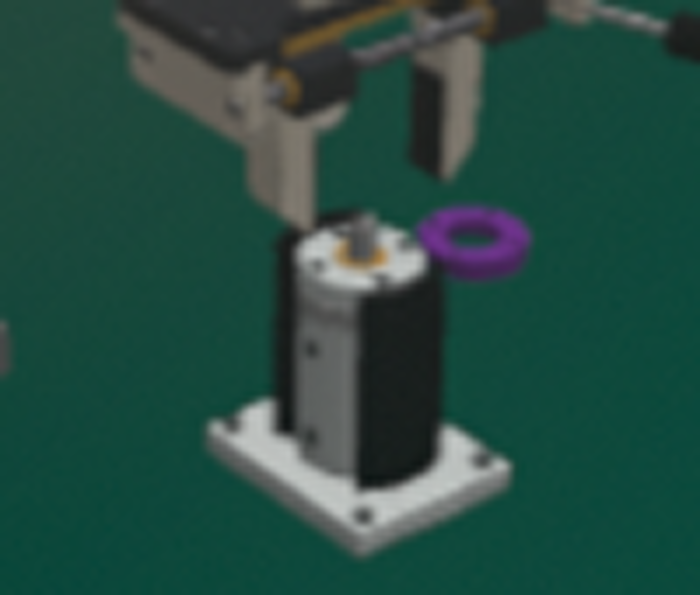

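>>> step_arm(
  steps=[
    {"x":0,"y":-0.0006,"z":0.01,"rx":0,"ry":0,"rz":0,"claw":0.2},
    {"x":0,"y":-0.0006,"z":0.02,"rx":0,"ry":0,"rz":0,"claw":0},
    {"x":0,"y":-0.0006,"z":0.026,"rx":0,"ry":0,"rz":0,"claw":-0.3},
    {"x":0,"y":-0.0006,"z":0.026,"rx":0,"ry":0,"rz":0,"claw":-0.5},
    {"x":0,"y":-0.0006,"z":0.026,"rx":0,"ry":0,"rz":0,"claw":-0.5},
    {"x":0,"y":-0.0006,"z":0.026,"rx":0,"ry":0,"rz":0,"claw":-0.5},
  ],
)

```text
time: 21.98
tool_pos: [0.5323, 0.0083, 0.1076]
tool_rot: [3.141, 0.0, -0.324]
contact_force: [-0.8, 0.0, 0.0]
opening: 0.0286
grip_force: 0.0
```

Run:
```python
from h import *
rel((.5324,.0086,.105))
```

```text
t 21.98 [0.5323 0.0083 0.1076] [ 3.1414e+00  4.0000e-04 -3.2440e-01] open 0.0286 F [-0.8  0.   0. ] g 0.0
(0.5324, 0.0086, 0.105) xyz [ 0.     -0.0004  0.0034] r [0.0002 0.0005 0.0008]
```

>>> step_arm(
  squeeze=12,
  steps=[
    {"x":0,"y":0,"z":0.0025,"rx":0,"ry":0,"rz":0,"claw":-0.5},
    {"x":0,"y":0,"z":0.0025,"rx":0,"ry":0,"rz":0,"claw":-0.6},
    {"x":0,"y":0,"z":0.0025,"rx":0,"ry":0,"rz":0,"claw":-0.7},
    {"x":0,"y":0,"z":0.0025,"rx":0,"ry":0,"rz":0,"claw":-1},
    {"x":0,"y":0,"z":0.0025,"rx":0,"ry":0,"rz":0,"claw":-1},
    {"x":0,"y":0,"z":0.0025,"rx":0,"ry":0,"rz":0,"claw":-1},
    {"x":0,"y":0,"z":0.0025,"rx":0,"ry":0,"rz":0,"claw":-1},
    {"x":0,"y":0,"z":0.0025,"rx":0,"ry":0,"rz":0,"claw":-1},
  ],
)

```text
time: 22.65
tool_pos: [0.5323, 0.0083, 0.1061]
tool_rot: [3.142, -0.0, -0.324]
contact_force: [0.7, -0.0, 0.4]
opening: 0.0109
grip_force: 12.0
```

>>> step_arm(
  steps=[
    {"x":0,"y":0,"z":-0.002,"rx":0,"ry":0,"rz":0,"claw":-1},
    {"x":0,"y":0,"z":-0.004,"rx":0,"ry":0,"rz":0,"claw":-1},
    {"x":0,"y":0,"z":-0.006,"rx":0,"ry":0,"rz":0,"claw":-1},
    {"x":0,"y":0,"z":-0.008,"rx":0,"ry":0,"rz":0,"claw":-1},
    {"x":0,"y":0,"z":-0.01,"rx":0,"ry":0,"rz":0,"claw":-1},
    {"x":0,"y":0,"z":-0.012,"rx":0,"ry":0,"rz":0,"claw":-1},
  ],
)

```text
time: 23.15
tool_pos: [0.5322, 0.0083, 0.1151]
tool_rot: [3.141, 0.0, -0.324]
contact_force: [-0.9, -0.2, -1.8]
opening: 0.0113
grip_force: 12.0
```

>>> step_arm(
  steps=[
    {"x":0,"y":0,"z":-0.002,"rx":0,"ry":0,"rz":0,"claw":-1},
    {"x":0,"y":0,"z":-0.004,"rx":0,"ry":0,"rz":0,"claw":-1},
    {"x":0,"y":0,"z":-0.006,"rx":0,"ry":0,"rz":0,"claw":-1},
    {"x":0,"y":0,"z":-0.008,"rx":0,"ry":0,"rz":0,"claw":-1},
    {"x":0,"y":0,"z":-0.01,"rx":0,"ry":0,"rz":0,"claw":-1},
    {"x":0,"y":0,"z":-0.013,"rx":0,"ry":0,"rz":0,"claw":-1},
    {"x":0,"y":0,"z":-0.016,"rx":0,"ry":0,"rz":0,"claw":-1},
    {"x":0,"y":0,"z":-0.019,"rx":0,"ry":0,"rz":0,"claw":-1},
    {"x":0,"y":0,"z":-0.021,"rx":0,"ry":0,"rz":0,"claw":-1},
    {"x":0,"y":0,"z":-0.021,"rx":0,"ry":0,"rz":0,"claw":-1},
    {"x":0,"y":0,"z":-0.021,"rx":0,"ry":0,"rz":0,"claw":-1},
    {"x":0,"y":0,"z":-0.021,"rx":0,"ry":0,"rz":0,"claw":-1},
  ],
)

```text
time: 24.15
tool_pos: [0.5322, 0.0083, 0.1306]
tool_rot: [3.141, 0.0, -0.324]
contact_force: [0.0, 0.6, -0.9]
opening: 0.0118
grip_force: 12.0
```

Run:
```python
from h import *
rel((.5324,.0086,.1312))
im,d=read_camera('side')
cv2.imwrite('pics/s6.png',cv2.resize(im[170:255,265:365],(700,595),interpolation=cv2.INTER_CUBIC))
```

```text
t 24.15 [0.5322 0.0083 0.1306] [ 3.1415e+00  1.0000e-04 -3.2430e-01] open 0.0118 F [ 0.   0.6 -0.9] g 12.0
(0.5324, 0.0086, 0.1312) xyz [ 0.0001 -0.0005 -0.0008] r [0.0002 0.0002 0.0008]
```

View pics/s6.png

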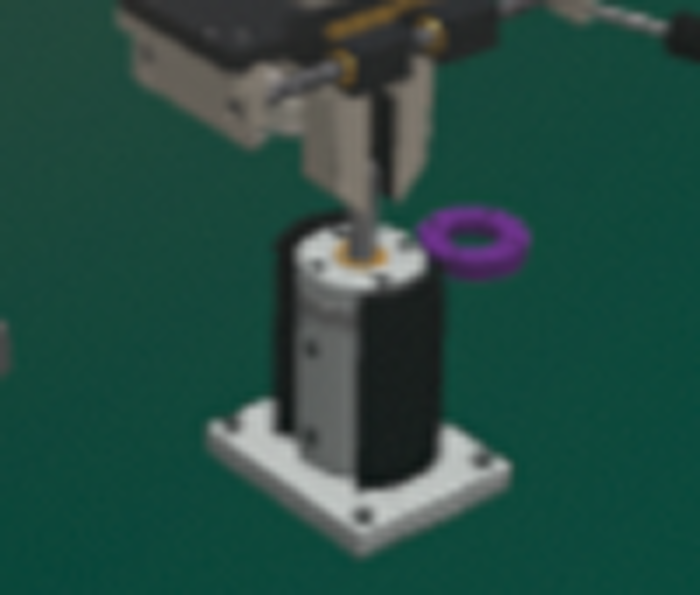

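```bash
python3 -c "
from cell import robot
print(robot.hand_in())"
```

```text
the job is handed in; nothing more can be done
None
```

The cylinder is assembled in the nest (barrel, then spacer, then cover) and handed in at about 24 s; the rod is held drawn about 24.5 mm, the stack looks seated in the last side view, and no verdict came back.

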